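# Inspect the closed tool dishes and load the free steriliser bay

### The job

Get the barber's closed tool dishes checked and loaded: first swing the steriliser's lever to its middle mark (off). Then, one dish at a time from the longest to the shortest, hold the dish still and level over the reader's window for about three seconds, lengthwise between the two posts with its underside level with their tops, and lay it lengthwise in the steriliser bay that is free, stacked squarely on the dish before it. When all dishes that are there are stacked, swing the lever to the mark on the side of the bay you loaded; leave the tub in its bay and the other barber's things where they are.

Things in the scene. Friction and masses are not known exactly. Their poses are not given: they have to be found in the camera images.
- steriliser: White low fixed two-bay steriliser, 310 x 235 mm. Origin: on the table, midway between the bays; x points away from its lever deck. Bays: recesses 170 (x) by 90 (y) mm centred at x = 0, y = +-62.5 mm, floor at z = 20, lips up to z = 32 mm. The tub stands in one, the other is free. The deck (x -215 to -95 mm) has three black mark lines: middle (off) and one 0.6 rad to either side, one per bay.
- mat: Black rubber mat, 166 x 86 x 4 mm, fixed on the floor of the free bay. Origin: centre of its underside (z = 20 mm of the steriliser); x along the bay's length. Its top is 8 mm below the top of the lips.
- tub: Round closed steel tub with black lid, 77 mm across, 59 mm high, standing in the other bay. Origin: centre of its underside.
- lever (a joint): Angle of the steriliser's lever about its upright pivot, rad, range -0.9 to 0.9. 0: knob points straight to the front of the steriliser (its -x), the middle mark, off. Positive: knob swung to the steriliser's +y side; the mark of the +y bay is at +0.6, that of the -y bay at -0.6. It stays where it is left.
- lever_knob (a point): Point on the axis of the lever's upright black round knob (20 mm diameter, from 30 to 75 mm above the table); the point lies 57 mm above the table, 18 mm below the knob's top.
- lever_hinge (a point): Point on the lever's upright pivot axis at the same height, 75 mm from the knob; the pivot is at x = -105 mm, y = 0 of the steriliser.
- reader: Grey inspection reader, fixed, a box 250 x 100 x 30 mm with a 140 x 70 mm glass window in its top, looking up. On its long axis (x), 110 mm to either side of the centre, stand two steel posts (20 mm caps) whose tops are 140 mm above the table. Origin: centre of its underside.
- view (a point): The viewing pose: the point midway between the post tops, 140 mm above the table, over the window's centre. A dish is at the viewing pose when the centre of its underside is here and its long axis lies along the reader's x.
- dish_long: Closed flat tool dish, 150 mm long (its x), 58 mm wide (its y), 26 mm high, aluminium with a grey lid, upright with the lid on top; about 220 g. May be absent. Origin: centre of its underside.
- dish_mid: Closed flat tool dish, 120 mm long (its x), 58 mm wide (its y), 26 mm high, aluminium with a grey lid, upright with the lid on top; about 180 g. May be absent. Origin: centre of its underside.
- dish_short: Closed flat tool dish, 90 mm long (its x), 58 mm wide (its y), 26 mm high, aluminium with a grey lid, upright with the lid on top; about 140 g. May be absent. Origin: centre of its underside.
- spray_bottle: Bystander: amber spray bottle with black head, 68 mm across, 181 mm high. Origin: centre of its underside.
- clipper: Bystander: metal hair clipper lying, 170 x 44 x 38 mm. Origin: its underside, near its middle.
- hairbrush: Bystander: hairbrush lying, 210 x 46 x 26 mm. Origin: its underside, near its middle.
Not all that is in view belongs to the job. What is shaped like the dish_short but yellow is not meant.

How it is judged:
On the way, in this order (a step that is already met when the one before it is completed fails the run):
1. the lever is set to its middle mark (off) (value of joint lever between -0.12 and 0.12 rad and velocity of joint lever between -0.1 and 0.1 rad/s), for 0.3 s.
2. the 150 mm dish is held still and level at the viewing pose for 2 s (horizontal distance between dish_long and view below 0.025 m and z of dish_long in the frame of reader between 0.124 and 0.156 m and angle between dish_long's own z axis and vertical below 0.17 rad and angle between the x axis of dish_long and the x axis of reader, either way round below 0.26 rad and linear speed of dish_long below 0.03 m/s), for 2 s.
3. the 150 mm dish lies in the free bay, on the dish before it if there is one, released (x of dish_long in the frame of mat between -0.045 and 0.045 m and y of dish_long in the frame of mat between -0.03 and 0.03 m and z of dish_long in the frame of mat below 0.065 m and angle between dish_long's own z axis and vertical below 0.12 rad and angle between the x axis of dish_long and the x axis of mat, either way round below 0.26 rad and linear speed of dish_long below 0.02 m/s and contact force between the fingers and dish_long below 0.5 N), for 0.3 s.
4. the 120 mm dish is held still and level at the viewing pose for 2 s (horizontal distance between dish_mid and view below 0.025 m and z of dish_mid in the frame of reader between 0.124 and 0.156 m and angle between dish_mid's own z axis and vertical below 0.17 rad and angle between the x axis of dish_mid and the x axis of reader, either way round below 0.26 rad and linear speed of dish_mid below 0.03 m/s), for 2 s.
5. the 120 mm dish lies in the free bay, on the dish before it if there is one, released (x of dish_mid in the frame of mat between -0.045 and 0.045 m and y of dish_mid in the frame of mat between -0.03 and 0.03 m and z of dish_mid in the frame of mat below 0.065 m and angle between dish_mid's own z axis and vertical below 0.12 rad and angle between the x axis of dish_mid and the x axis of mat, either way round below 0.26 rad and linear speed of dish_mid below 0.02 m/s and contact force between the fingers and dish_mid below 0.5 N and z of dish_mid in the frame of dish_long above 0.018 m and horizontal distance between dish_mid and dish_long below 0.025 m), for 0.3 s.
6. the 90 mm dish is held still and level at the viewing pose for 2 s (horizontal distance between dish_short and view below 0.025 m and z of dish_short in the frame of reader between 0.124 and 0.156 m and angle between dish_short's own z axis and vertical below 0.17 rad and angle between the x axis of dish_short and the x axis of reader, either way round below 0.26 rad and linear speed of dish_short below 0.03 m/s), for 2 s.
7. the 90 mm dish lies in the free bay, on the dish before it if there is one, released (x of dish_short in the frame of mat between -0.045 and 0.045 m and y of dish_short in the frame of mat between -0.03 and 0.03 m and z of dish_short in the frame of mat below 0.065 m and angle between dish_short's own z axis and vertical below 0.12 rad and angle between the x axis of dish_short and the x axis of mat, either way round below 0.26 rad and linear speed of dish_short below 0.02 m/s and contact force between the fingers and dish_short below 0.5 N and z of dish_short in the frame of dish_long above 0.018 m and horizontal distance between dish_short and dish_long below 0.025 m and z of dish_short in the frame of dish_mid above 0.018 m and horizontal distance between dish_short and dish_mid below 0.025 m), for 0.3 s.
8. the lever is set to the mark on the side of the loaded bay (((y of mat in the frame of steriliser above 0 m and value of joint lever between 0.48 and 0.72 rad) or (y of mat in the frame of steriliser below 0 m and value of joint lever between -0.72 and -0.48 rad))), for 0.3 s.
At the end, for the whole second after the job is handed in: All dishes present lie level in the free bay (within 45 mm lengthwise, 30 mm sideways, 15 deg), stacked longest lowest, centres within 25 mm of one another, released, at rest; lever within 0.12 rad of the mark on that side; tub upright in the other bay (all of step 3 and all of step 5 and all of step 7 and ((y of mat in the frame of steriliser above 0 m and value of joint lever between 0.48 and 0.72 rad) or (y of mat in the frame of steriliser below 0 m and value of joint lever between -0.72 and -0.48 rad)) and horizontal distance between tub and steriliser below 0.085 m and angle between tub's own z axis and vertical below 0.1 rad); the robot touches nothing.
It fails at once if the spray bottle is pushed more than 30 mm away (distance of spray_bottle from where it was at the start of the episode above 0.03 m).
It fails at once if the clipper is pushed more than 30 mm away (distance of clipper from where it was at the start of the episode above 0.03 m).
It fails at once if the hairbrush is pushed more than 30 mm away (distance of hairbrush from where it was at the start of the episode above 0.03 m).
It fails at once if the tub is pushed over or out of its bay (distance of tub from where it was at the start of the episode above 0.03 m or angle between tub's own z axis and vertical above 0.3 rad).
Of dish_long, dish_mid, dish_short only 2 to 3 are there at a start; the rules pass over those that are not, and their reading is None.
At some moment in a run one of dish_long may be knocked a few centimetres aside while the robot is not near it.
Once in a run the grip may slacken for a moment while it holds something.
It also fails if it takes over 210 s, if anything falls off the work surface, if the arm or the gripper's body presses on something with over 40 N, if the wrist force passes 120 N, or if a joint passes its speed limit or range.

### The arm

A 6-joint arm with a two-finger parallel gripper is mounted at the origin on the work surface. World frame = base frame: x ahead of the robot, y to its left, z up, the work surface at z = 0. Lengths are in m, angles in rad, forces in N, time in s.
With the tool pointing down it reaches from about 0.225 to 0.875 m from the base axis. Payload 3.4 kg.
Tool frame: the origin (TCP) lies on the mounting face of the last link; the fingertips stand 173 mm ahead of it and the grasp point (between the pads) lies 155 mm ahead of it; z points along the fingers, y is the line along which they close (so a half turn about z gives the same grasp; the last joint's range is limited). The gripper opens to 85 mm and grips with 20 to 120 N. Pads are 22 mm wide; open, the fingers measure 114 mm over their backs; the gripper's body (76 mm by 85 mm) begins 54 mm behind the grasp point. The pads swing forward as they close: fully open they stand 13 mm farther back than shut.
Start: joints at [-1.378, 0.276, 1.505, -0, 1.361, -0.121], TCP at [0.177, -0.547, 0.405] pointing down, gripper open.
Joint ranges: [-2.89, 2.89], [-0.75, 2.08], [0.22, 2.7], [-1.18, 4.32], [0.11, 2.71], [-2.7, 2.7]. Speed limits (rad/s): [2.57, 2.57, 3.14, 3.14, 3.14, 3.14].

### API

Orientations are given as a unit quaternion [w, x, y, z].
In Python, from rig import manip gives the robot as it stands.
- The arm moves only by the tool carry_out, never from a script. Its arguments are lists of equal length, an entry for each row: "linear": the shift along the world's x, y, z each as a share of 500 mm, from -1 to 1, a list of three; "angular": the turn, a rotation vector about the world's x, y, z each as a share of 0.08 rad, from -1 to 1, a list of three; "hand": the opening, from 0 (shut) to 1 (fully open). In form: {"linear": [[x, y, z], ...], "angular": [[rx, ry, rz], ...], "hand": [hand, ...]}. A call has 1 to 8 rows; each row shifts and turns the commanded pose from where the row before left it; what a row does not reach is not made up. A row lasts 1/12 s, in which the tool goes at most 41.7 mm and 7.16 degrees, less where a joint would pass 70% of its speed; a pose out of reach is approached as far as the arm can. A call with a number of a shift or a turn outside -1 to 1 is refused whole. A call with a gripper value outside its range is refused whole. The fingers move at their own pace and stop on an object; "force" is the grip in N (left out, the last holds). Time passes only in rows, so rows that do not move let the fingers close. It gives the time, the measured TCP pose, the force, the opening and the grip force at its end, in the units of the state.
- manip.get_state(): the state, without advancing time (a new reading comes with each control period).
- manip.get_image(name): name is "side" or "top"; returns the picture (400x640x3 uint8, red, green, blue); there is no depth.
- manip.camera_params(name): a dict with "fx", "fy", "cx", "cy" (pixels), "k1" (the pictures are not rectified: a ray, as slopes to the right and down, at radius r is drawn at 1 + k1 r^2 times it, then the intrinsics apply), "view" (4x4, takes a point from world to camera coordinates). Camera axes: x right, y down, z forward; pixel columns grow to the right and rows downward; lengths in m; the calibration is good to about 2 mm. A picture is of the moment at which its call begins. camera_params takes no time and is no camera call.
- manip.sign_off(): hands the job in; it is judged then, once.
The state is a dict: "clock": time; "qpos": joint angles; "qd": joint speeds; "effort": joint torques, N m; "position": TCP position; "ee_rot": TCP orientation; "contact_force": force on the tool from outside, world axes, zero at the start; "moment": the same for the moment, N m; "width": finger opening in m; "gripper_force": force on a finger pad.
Only numpy, scipy, OpenCV 4.12 (cv2) and the standard library are available. Lean on these libraries where they do the work, as an engineer would, in place of code of your own. Each camera call takes 0.05 s, during which the arm holds its last target. There are 200 camera calls.

## Working session

There is one attempt and no reset: what is moved stays moved. The work goes in short steps, Python scripts to look and compute and a tool call to move; the robot and the scene stay as the last step left them, time stands still between calls to the robot, and variables do not carry over. Pictures are saved under pics/ and viewed, at most 14 in all, crops included, and the job is handed in when it is done.

Besides the shell and the picture viewer there is one more tool, called in YAML: its name, and indented under it one key for each argument. carry_out: Moves the arm, as the interface text tells. Its arguments: {"type":"object","properties":{"linear":{"type":"array"},"angular":{"type":"array"},"hand":{"type":"array"},"force":{"type":"number"}},"required":["linear","angular","hand"]}

```bash
mkdir -p pics
cat > h.py <<'E'
import numpy as np, cv2
from rig import manip
def snap(n,f):
    im=manip.get_image(n); cv2.imwrite('pics/'+f,im[:,:,::-1]); return im
def ray(n,u,v):
    c=manip.camera_params(n); V=np.array(c["view"])
    K=np.array([[c["fx"],0,c["cx"]],[0,c["fy"],c["cy"]],[0,0,1.]])
    p=cv2.undistortPoints(np.array([[[u,v]]],float),K,np.array([c["k1"],0,0,0.]))[0,0]
    # distortion: (1+k1 r^2)
    R,t=V[:3,:3],V[:3,3]
    return -R.T@t, R.T@np.array([p[0],p[1],1])
def plane(n,u,v,z):
    o,d=ray(n,u,v); return o+d*(z-o[2])/d[2]
def proj(n,P):
    c=manip.camera_params(n); V=np.array(c["view"])
    q=V[:3,:3]@np.array(P)+V[:3,3]; s=q[:2]/q[2]; s=s*(1+c["k1"]*(s@s))
    return np.array([c["fx"]*s[0]+c["cx"],c["fy"]*s[1]+c["cy"]])
E
python3 - <<'E'
from h import *
for n in("top","side"):
    snap(n,n+'0.png'); print(manip.camera_params(n))
print(manip.get_state())
E
```

```text
{'fx': 421.6367285326139, 'fy': 421.6367285326139, 'cx': 316.41982916233474, 'cy': 203.12894396903056, 'k1': 0.01806487280939061, 'view': array([[-0.00585255, -0.99952575, -0.03023269, -0.07039573],
       [-0.9976872 ,  0.00788387, -0.06751364,  0.54422594],
       [ 0.06771998,  0.02976764, -0.99726019,  1.1898397 ],
       [ 0.        ,  0.        ,  0.        ,  1.        ]])}
{'fx': 424.74655540611917, 'fy': 424.74655540611917, 'cx': 313.8918247319085, 'cy': 200.6647269831833, 'k1': -0.10162329690016399, 'view': array([[-0.89322322, -0.44945687, -0.01186605,  0.44047499],
       [-0.29344496,  0.60276413, -0.74200098,  0.31275642],
       [ 0.34064987, -0.65929047, -0.67029377,  1.12212478],
       [ 0.        ,  0.        ,  0.        ,  1.        ]])}
{'clock': 0.1, 'qpos': array([-1.37801583e+00,  2.76525423e-01,  1.50599995e+00,  5.08609377e-05,
        1.36069717e+00, -1.21026840e-01]), 'qd': array([ 7.33963214e-05, -1.79695959e-03, -1.86790541e-03, -1.89860282e-05,
        5.39865370e-04,  1.58477805e-03]), 'effort': array([ 1.49904925e-03, -4.17700267e+01, -2.46405512e+01, -1.14572022e-04,
        5.87714254e-03,  9.00231271e-06]), 'position': array([ 0.17744595, -0.5467408 ,  0.40393221]), 'ee_rot': array([-8.15312726e-04,  9.87716356e-01,  1.56255353e-01, -4.38044945e-06]), 'contact_force': array([ 1.18689947, -0.33411147, -0.03394003]), 'moment': array([-0.00276686, -0.0264049 ,  0.03641658]), 'gripper_force': 0.0, 'width': 0.08571477596335036}
```

View pics/top0.png

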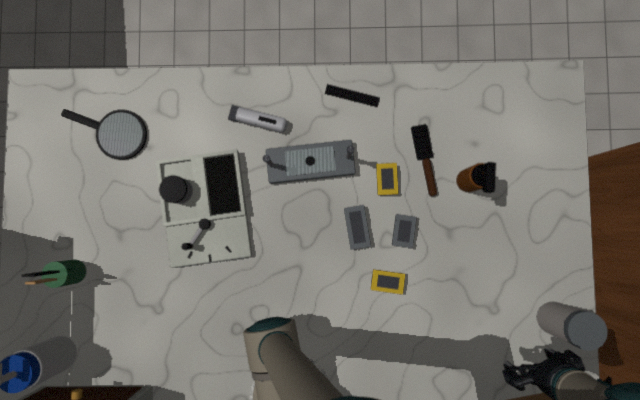

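View pics/side0.png

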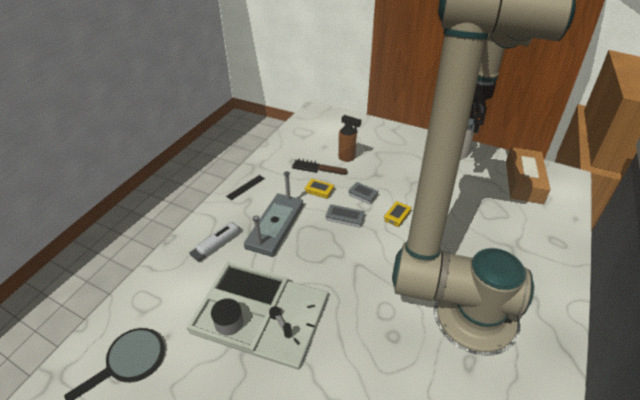

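The top view shows the steriliser around (205,208), with the tub at (174,189), the black mat at (222,185) and the lever knob at about (204,225). The reader is at (311,161). Two grey dishes lie at (358,227) and (404,231), and two yellow decoys are nearby. Next I'll measure them.

Run:
```python
from h import *
im=cv2.imread('pics/top0.png')
c=im[130:300,150:440]; cv2.imwrite('pics/c1.png',cv2.resize(c,None,fx=2.75,fy=2.75,interpolation=cv2.INTER_CUBIC))
hsv=cv2.cvtColor(im,cv2.COLOR_BGR2HSV)
print(im[227,372],im[227,358],im[231,404],im[150,280],im[200,330],im[170,222],im[280,388],hsv[227,350],hsv[250,330])
```

```text
[142 148 149] [63 61 60] [56 52 52] [92 92 88] [121 126 128] [15  9  8] [58 56 54] [110  17  90] [ 25  11 145]
```

View pics/c1.png

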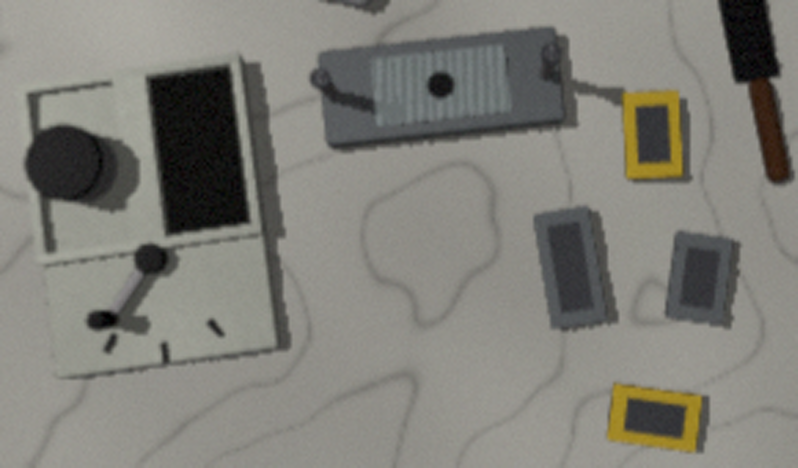

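The lever knob is at about crop (100,320), which is full (186,246). It points to the left (+y) mark, so it starts near +0.6. The mat is in the right (-y) bay.

```bash
cat >> h.py <<'E'
def rects(n,im,mask,z,amin=150):
    cs,_=cv2.findContours(mask.astype(np.uint8)*255,cv2.RETR_EXTERNAL,cv2.CHAIN_APPROX_NONE)
    out=[]
    for c in cs:
        if cv2.contourArea(c)<amin: continue
        P=np.array([plane(n,p[0][0],p[0][1],z)[:2] for p in c])
        (x,y),(w,h),a=cv2.minAreaRect((P*1000).astype(np.float32))
        if w<h: w,h,a=h,w,a+90
        a=(a+90)%180-90
        m=cv2.moments(c)
        out.append((round(m['m10']/m['m00']),round(m['m01']/m['m00']),round(x,1),round(y,1),round(w,1),round(h,1),round(a,1)))
    return out
E
python3 - <<'E'
from h import *
im=cv2.imread('pics/top0.png').astype(int)
b,g,r=im[...,0],im[...,1],im[...,2]
roi=np.zeros(b.shape,bool); roi[130:300,150:440]=1
m=roi&(b-r>=1)&(g<115)&(g>25)
cv2.imwrite('pics/m.png',m*255)
print('dish z26');[print(x) for x in rects('top',im,m,.026)]
print('reader z30');[print(x) for x in rects('top',im,m,.030) if x[4]>200]
mm=roi&(g<22)
print('mat z24');[print(x) for x in rects('top',im,mm,.024,60)]
print('body, mean light');
for nm,u,v,z in(("knob",187,245.5,.075),("knobmid",187,246,.057),("pivot",205,224,.057),("postL",266.5,158.5,.14),("postR",349.8,149,.14),("tub",173,188,.059)):
    print(nm,plane('top',u,v,z).round(4))
C=lambda x,y:(150+x/2.75,130+y/2.75)
for nm,p,z in(("mk+",C(111,344),.032),("mk0",C(166,352),.032),("mk-",C(216,327),.032),("bl",C(60,376),.032),("br",C(285,347),.032),("tl",C(28,93),.032),("tr",C(240,55),.032)):
    print(nm,plane('top',*p,z).round(4))
E
```

```text
dish z26
(404, 231, 463.6, -320.1, 88.2, 59.0, -8.6)
(357, 227, 474.8, -188.8, 119.9, 57.6, 9.2)
(310, 161, 662.5, -52.9, 260.2, 102.0, -84.5)
reader z30
(310, 161, 661.8, -53.1, 259.3, 101.7, -84.5)
mat z24
(222, 184, 600.0, 197.4, 159.4, 80.4, 7.3)
(422, 144, 710.7, -376.4, 87.4, 41.2, 10.7)
body, mean light
knob [0.4268 0.278  0.075 ]
knobmid [0.4248 0.284  0.057 ]
pivot [0.4854 0.2347 0.057 ]
postL [0.6526 0.0513 0.14  ]
postR [ 0.675 -0.165  0.14 ]
tub [0.5864 0.3252 0.059 ]
mk+ [0.3984 0.2825 0.032 ]
mk0 [0.39   0.2256 0.032 ]
mk- [0.4152 0.1743 0.032 ]
bl [0.3661 0.3347 0.032 ]
br [0.3944 0.1031 0.032 ]
tl [0.6594 0.3735 0.032 ]
tr [0.6972 0.1515 0.032 ][ WARN:0@0.391] global loadsave.cpp:1063 imwrite_ Unsupported depth image for selected encoder is fallbacked to CV_8U.
```

Two dishes are there: the mid one (119.9 x 57.6 mm) at (0.475,-0.189) and the short one (88.2 x 59 mm) at (0.464,-0.320). The steriliser pivot is at about (0.486,0.2405) with yaw about 8.3 deg, and the posts measure 217 mm apart. I'll move toward the knob and check it in the side view.

Run:
```python
from h import *
for P in((.424,.279,.075),(.424,.279,.057),(.4187,.2735,.075),(.486,.2405,.057),(.486,.2405,.04),(.6525,.0513,.14),(.675,-.165,.14),(.475,-.189,.026),(.39,.2256,.032)): print(P,proj('side',P).round(1))
im=cv2.imread('pics/side0.png');cv2.imwrite('pics/c2.png',cv2.resize(im[170:370,180:380],None,fx=3,fy=3,interpolation=cv2.INTER_CUBIC))
```

```text
(0.424, 0.279, 0.075) [287.6 323.3]
(0.424, 0.279, 0.057) [288.  327.2]
(0.4187, 0.2735, 0.075) [290.6 322.4]
(0.486, 0.2405, 0.057) [274.3 306.1]
(0.486, 0.2405, 0.04) [274.8 309.8]
(0.6525, 0.0513, 0.14) [255.7 217.5]
(0.675, -0.165, 0.14) [286.  173.1]
(0.475, -0.189, 0.026) [344.7 212.9]
(0.39, 0.2256, 0.032) [310.1 321.2]
```

View pics/c2.png

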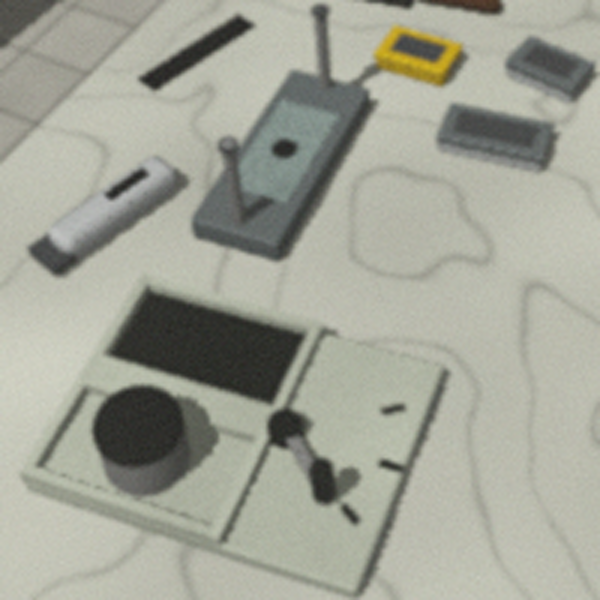

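carry_out:
  linear:
    - [0.02,0.068,-0.007]
    - [0.02,0.068,-0.007]
    - [0.02,0.068,-0.007]
    - [0.02,0.068,-0.007]
    - [0.02,0.068,-0.007]
    - [0.02,0.068,-0.007]
    - [0.02,0.068,-0.007]
    - [0.02,0.068,-0.007]
  angular:
    - [0,0,-0.09]
    - [0,0,-0.09]
    - [0,0,-0.09]
    - [0,0,-0.09]
    - [0,0,-0.09]
    - [0,0,-0.09]
    - [0,0,-0.09]
    - [0,0,-0.09]
  hand: [0.6,0.6,0.6,0.6,0.6,0.6,0.6,0.6]

```text
clock: 0.77
position: [0.2574, -0.2731, 0.3763]
ee_rot: [-0.0, 0.992, 0.127, 0.0]
contact_force: [0.1, -0.0, -0.4]
width: 0.0515
gripper_force: 0.0
```

carry_out:
  linear:
    - [0.02,0.068,-0.007]
    - [0.02,0.068,-0.007]
    - [0.02,0.068,-0.007]
    - [0.02,0.068,-0.007]
    - [0.02,0.068,-0.007]
    - [0.02,0.068,-0.007]
    - [0.02,0.068,-0.007]
    - [0.02,0.068,-0.007]
  angular:
    - [0,0,-0.09]
    - [0,0,-0.09]
    - [0,0,-0.09]
    - [0,0,-0.09]
    - [0,0,-0.09]
    - [0,0,-0.09]
    - [0,0,-0.09]
    - [0,0,-0.09]
  hand: [0.6,0.6,0.6,0.6,0.6,0.6,0.6,0.6]

```text
clock: 1.43
position: [0.3372, -0.0011, 0.3486]
ee_rot: [0.0, 0.995, 0.099, 0.0]
contact_force: [1.3, -0.9, 0.2]
width: 0.0511
gripper_force: 0.0
```

carry_out:
  linear:
    - [0.02,0.068,-0.007]
    - [0.02,0.068,-0.007]
    - [0.02,0.068,-0.007]
    - [0.02,0.068,-0.007]
    - [0.02,0.068,-0.007]
    - [0.02,0.068,-0.007]
    - [0,0,0]
    - [0,0,0]
  angular:
    - [0,0,-0.09]
    - [0,0,-0.09]
    - [0,0,-0.09]
    - [0,0,-0.09]
    - [0,0,-0.09]
    - [0,0,-0.09]
    - [0,0,-0.09]
    - [0,0,-0.09]
  hand: [0.6,0.6,0.6,0.6,0.6,0.6,0.6,0.6]

```text
clock: 2.1
position: [0.3975, 0.2025, 0.327]
ee_rot: [0.0, 0.997, 0.072, -0.001]
contact_force: [0.0, -0.5, 0.1]
width: 0.0513
gripper_force: 0.0
```

The side view agrees: post caps at (256,218) and (287,173), knob top at about (287,325). The knob is therefore near (0.425,0.280). I'll lower the fingers around it.

carry_out:
  linear:
    - [0.018,0.052,0]
    - [0.018,0.052,0]
    - [0.018,0.052,0]
    - [0,0,-0.046]
    - [0,0,-0.046]
    - [0,0,-0.046]
    - [0,0,-0.046]
    - [0,0,-0.046]
  angular:
    - [0,0,0]
    - [0,0,0]
    - [0,0,0]
    - [0,0,0]
    - [0,0,0]
    - [0,0,0]
    - [0,0,0]
    - [0,0,0]
  hand: [0.6,0.6,0.6,0.6,0.6,0.6,0.6,0.6]

```text
clock: 2.77
position: [0.4242, 0.2775, 0.212]
ee_rot: [0.0, 0.998, 0.07, -0.0]
contact_force: [0.3, -0.1, -0.6]
width: 0.0512
gripper_force: 0.0
```

carry_out:
  linear:
    - [0,0,0]
    - [0,0,0]
  angular:
    - [0,0,0]
    - [0,0,0]
  hand: [0.6,0.6]

```text
clock: 2.93
position: [0.424, 0.2777, 0.2121]
ee_rot: [0.001, 0.998, 0.07, -0.002]
contact_force: [-0.0, 0.1, -0.3]
width: 0.0513
gripper_force: 0.0
```

Run:
```python
from h import *
snap('top','top1.png'); im=snap('side','side1.png')[:,:,::-1]
cv2.imwrite('pics/c3.png',cv2.resize(im[240:370,200:400],None,fx=4,fy=4,interpolation=cv2.INTER_CUBIC))
```

```text
(no output)
```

View pics/top1.png

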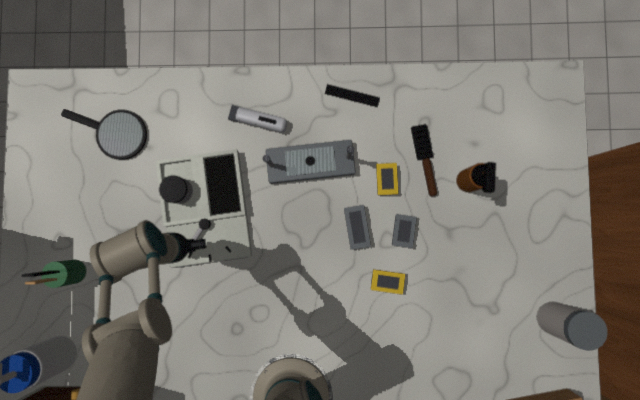

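View pics/c3.png

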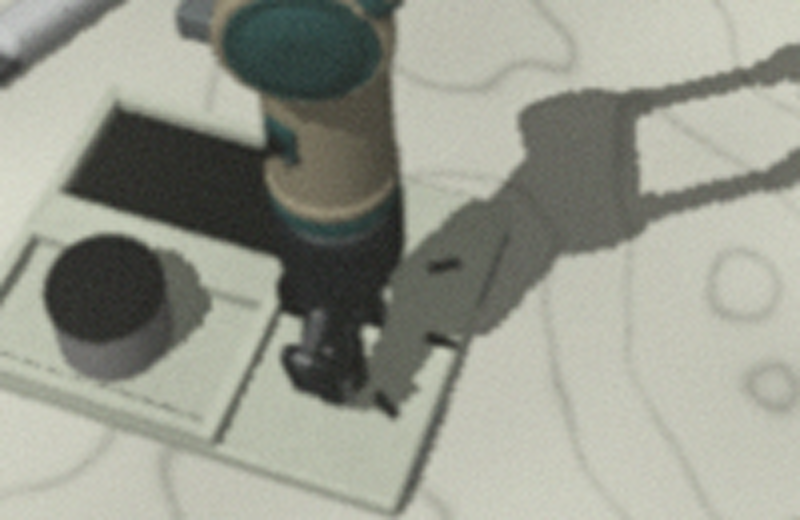

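No third dish appeared in the previously hidden area, so only the mid and short dishes are present. The fingers straddle the knob with no contact. I'll close loosely and swing it to the middle.

carry_out:
  linear:
    - [0,0,0]
    - [0,0,0]
    - [0,0,0]
    - [0,0,0]
  angular:
    - [0,0,0]
    - [0,0,0]
    - [0,0,0]
    - [0,0,0]
  hand: [0.32,0.32,0.32,0.32]
  force: 20

```text
clock: 3.37
position: [0.4247, 0.2795, 0.2137]
ee_rot: [-0.001, 0.998, 0.07, 0.001]
contact_force: [-1.3, 1.3, 1.7]
width: 0.0271
gripper_force: 1.0
```

carry_out:
  linear:
    - [-0.008,-0.015,0]
    - [-0.008,-0.015,0]
    - [-0.008,-0.015,0]
    - [0,-0.017,0]
    - [0,-0.017,0]
    - [0,-0.017,0]
    - [0,0,0]
    - [0,0,0]
  angular:
    - [0,0,0]
    - [0,0,0]
    - [0,0,0]
    - [0,0,0]
    - [0,0,0]
    - [0,0,0]
    - [0,0,0]
    - [0,0,0]
  hand: [0.32,0.32,0.32,0.32,0.32,0.32,0.32,0.32]

```text
clock: 4.03
position: [0.4131, 0.2303, 0.2128]
ee_rot: [0.0, 0.998, 0.07, 0.0]
contact_force: [1.5, -0.2, 0.3]
width: 0.0271
gripper_force: 0.0
```

carry_out:
  linear:
    - [0,0,0]
    - [0,0,0]
    - [0,0,0]
    - [0,0,0]
    - [0,0,0]
    - [0,0,0]
  angular:
    - [0,0,0]
    - [0,0,0]
    - [0,0,0]
    - [0,0,0]
    - [0,0,0]
    - [0,0,0]
  hand: [0,0,0,0,0,0]
  force: 20

```text
clock: 4.53
position: [0.413, 0.2312, 0.2129]
ee_rot: [0.0, 0.998, 0.071, 0.001]
contact_force: [1.6, -2.2, 0.7]
width: 0.0196
gripper_force: 21.3
```

carry_out:
  linear:
    - [0,0,0]
    - [0,0,0]
    - [0,0,0]
    - [0,0,0.03]
    - [0,0,0.05]
    - [0,0,0.06]
    - [0,0,0.06]
    - [0,0,0]
  angular:
    - [0,0,0]
    - [0,0,0]
    - [0,0,0]
    - [0,0,0]
    - [0,0,0]
    - [0,0,0]
    - [0,0,0]
    - [0,0,0]
  hand: [0.4,0.4,0.4,0.4,0.4,0.4,0.4,0.4]

```text
clock: 5.2
position: [0.4141, 0.232, 0.3178]
ee_rot: [-0.002, 0.997, 0.071, 0.005]
contact_force: [1.9, -0.0, -0.2]
width: 0.0339
gripper_force: 0.0
```

carry_out:
  linear:
    - [0.009,-0.06,0]
    - [0.009,-0.06,0]
    - [0.009,-0.06,0]
    - [0.009,-0.06,0]
    - [0.009,-0.06,0]
    - [0.009,-0.06,0]
    - [0.009,-0.06,0]
    - [0.009,-0.06,0]
  angular:
    - [0,0,0]
    - [0,0,0]
    - [0,0,0]
    - [0,0,0]
    - [0,0,0]
    - [0,0,0]
    - [0,0,0]
    - [0,0,0]
  hand: [1,1,1,1,1,1,1,1]

```text
clock: 5.87
position: [0.4481, -0.0101, 0.3121]
ee_rot: [-0.0, 0.998, 0.07, -0.0]
contact_force: [0.7, 1.1, 0.2]
width: 0.0855
gripper_force: 0.0
```

carry_out:
  linear:
    - [0.009,-0.06,0]
    - [0.009,-0.06,0]
    - [0.009,-0.06,0]
    - [0.009,-0.06,0]
    - [0,0,0]
  angular:
    - [0,0,0]
    - [0,0,0]
    - [0,0,0]
    - [0,0,0]
    - [0,0,0]
  hand: [1,1,1,1,1]

```text
clock: 6.28
position: [0.4677, -0.1333, 0.3123]
ee_rot: [0.002, 0.998, 0.069, 0.001]
contact_force: [0.3, -0.8, 0.0]
width: 0.0852
gripper_force: 0.0
```

Run:
```python
from h import *
im=snap('top','top2.png')[:,:,::-1]
cv2.imwrite('pics/c4.png',cv2.resize(im[140:290,150:440],None,fx=2.75,fy=2.75,interpolation=cv2.INTER_CUBIC))
s=manip.get_state(); print(s['position'],s['ee_rot'],s['qpos'])
```

```text
[ 0.46687817 -0.13108451  0.3120477 ] [ 5.62940012e-05  9.97646994e-01  6.85599083e-02 -1.09499404e-04] [-4.17246617e-01  2.15840262e-01  1.83701629e+00 -2.27765154e-04
  1.08887719e+00  1.01642782e+00]
```

View pics/c4.png

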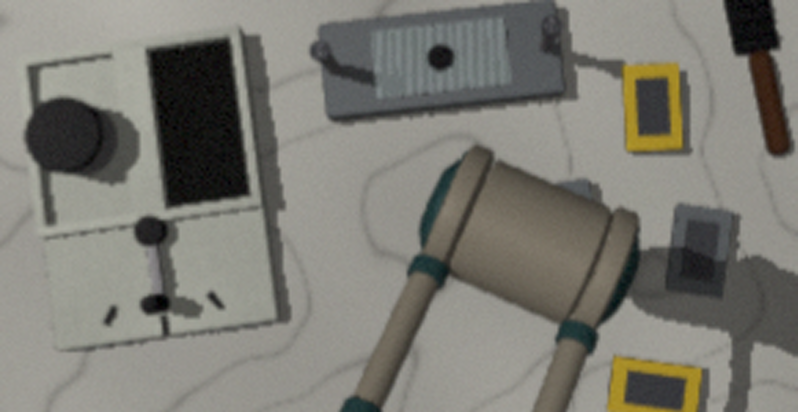

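The lever knob now lines up with the middle mark (crop 155,302, against the mark at 165,325 once parallax is allowed for). Next I'll grasp the mid dish.

carry_out:
  linear:
    - [0.008,-0.058,0]
    - [0.008,-0.058,0]
    - [0,0,-0.05]
    - [0,0,-0.06]
    - [0,0,-0.06]
    - [0,0,-0.06]
    - [0,0,-0.042]
    - [0,0,0]
  angular:
    - [0,0,0.15]
    - [0,0,0.15]
    - [0,0,0]
    - [0,0,0]
    - [0,0,0]
    - [0,0,0]
    - [0,0,0]
    - [0,0,0]
  hand: [1,1,1,1,1,1,1,1]

```text
clock: 7.0
position: [0.4722, -0.1846, 0.1726]
ee_rot: [-0.003, 0.997, 0.083, -0.004]
contact_force: [-0.5, 0.5, 0.5]
width: 0.0853
gripper_force: 0.0
```

carry_out:
  linear:
    - [0,0,0]
    - [0,0,0]
    - [0,0,0]
    - [0,0,0]
    - [0,0,0]
    - [0,0,0]
    - [0,0,0]
    - [0,0,0]
  angular:
    - [0,0,0]
    - [0,0,0]
    - [0,0,0]
    - [0,0,0]
    - [0,0,0]
    - [0,0,0]
    - [0,0,0]
    - [0,0,0]
  hand: [0,0,0,0,0,0,0,0]
  force: 60

```text
clock: 7.67
position: [0.4753, -0.1871, 0.1786]
ee_rot: [0.001, 0.997, 0.082, 0.002]
contact_force: [-0.3, 1.8, 7.2]
width: 0.0566
gripper_force: 66.4
```

carry_out:
  linear:
    - [0,0,0]
    - [0,0,0]
    - [0,0,0]
    - [0,0,0.01]
    - [0,0,0.006]
    - [0,0,0]
    - [0,0,0]
  angular:
    - [0,0,0]
    - [0,0,0]
    - [0,0,0]
    - [0,0,0]
    - [0,0,0]
    - [0,0,0]
    - [0,0,0]
  hand: [0.78,0.78,0.78,0.78,0.78,0.78,0.78]

```text
clock: 8.25
position: [0.4746, -0.187, 0.185]
ee_rot: [0.0, 0.997, 0.082, 0.0]
contact_force: [-0.4, 0.2, -0.3]
width: 0.0669
gripper_force: 0.0
```

Run:
```python
from h import *
s=manip.get_state(); print(s['position'],s['contact_force'],s['width'])
im=snap('side','side2.png')[:,:,::-1]
cv2.imwrite('pics/c5.png',cv2.resize(im[130:250,280:440],None,fx=5,fy=5,interpolation=cv2.INTER_CUBIC))
```

```text
[ 0.47461253 -0.18703625  0.18504041] [-0.35222344  0.24587635 -0.27989107] 0.06686041704901273
```

View pics/c5.png

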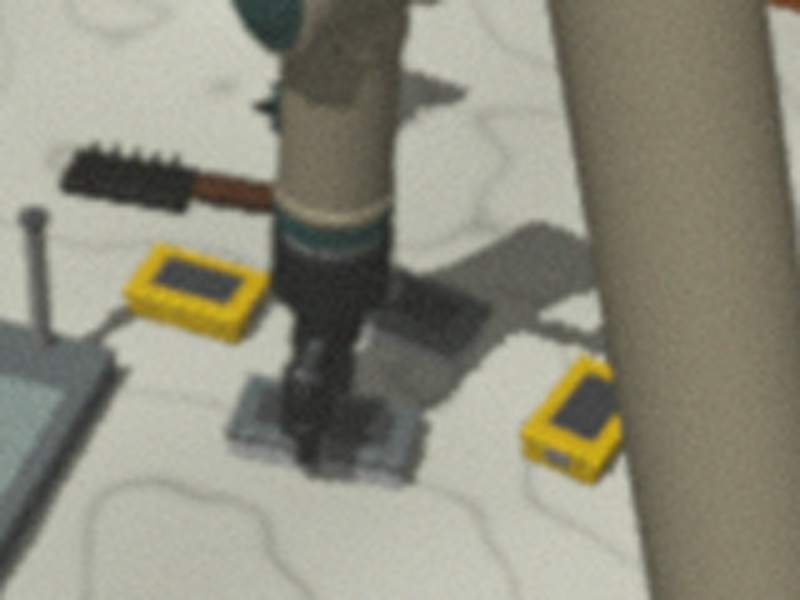

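Run:
```python
from h import *
for z in(0,.005,.01,.015,.02,.025): print(z,proj('side',(.469,-.148,z)).round(1))
```

```text
0 [341.  227.1]
0.005 [341. 226.]
0.01 [341.1 224.9]
0.015 [341.1 223.8]
0.02 [341.2 222.8]
0.025 [341.2 221.6]
```

carry_out:
  linear:
    - [0,0,-0.008]
    - [0,0,0]
  angular:
    - [0,0,0]
    - [0,0,0]
  hand: [0.78,0.78]

```text
clock: 8.47
position: [0.4742, -0.1868, 0.18]
ee_rot: [-0.0, 0.997, 0.082, -0.001]
contact_force: [-1.1, 0.1, 0.6]
width: 0.0669
gripper_force: 0.0
```

carry_out:
  linear:
    - [0,0,0]
    - [0,0,0]
    - [0,0,0]
    - [0,0,0]
    - [0,0,0]
    - [0,0,0]
    - [0,0,0]
    - [0,0,0]
  angular:
    - [0,0,0]
    - [0,0,0]
    - [0,0,0]
    - [0,0,0]
    - [0,0,0]
    - [0,0,0]
    - [0,0,0]
    - [0,0,0]
  hand: [0,0,0,0,0,0,0,0]
  force: 60

```text
clock: 9.13
position: [0.4744, -0.187, 0.1808]
ee_rot: [0.0, 0.997, 0.082, -0.0]
contact_force: [-1.2, 0.5, 2.8]
width: 0.0566
gripper_force: 65.1
```

carry_out:
  linear:
    - [0,0,0.02]
    - [0,0,0.05]
    - [0,0,0.07]
    - [0,0,0.08]
    - [0,0,0.07]
    - [0,0,0.05]
    - [0,0,0.02]
    - [0,0,0]
  angular:
    - [0,0,0]
    - [0,0,0]
    - [0,0,0]
    - [0,0,0]
    - [0,0,0]
    - [0,0,0]
    - [0,0,0]
    - [0,0,0]
  hand: [0,0,0,0,0,0,0,0]

```text
clock: 9.8
position: [0.4749, -0.1871, 0.3633]
ee_rot: [0.002, 0.997, 0.082, 0.002]
contact_force: [0.0, -0.6, -2.4]
width: 0.0565
gripper_force: 64.8
```

carry_out:
  linear:
    - [0.019,0.013,0]
    - [0.019,0.013,0]
    - [0.019,0.013,0]
    - [0.019,0.013,0]
    - [0.019,0.013,0]
    - [0.019,0.013,0]
    - [0.019,0.013,0]
    - [0.019,0.013,0]
  angular:
    - [0,0,0.94]
    - [0,0,0.94]
    - [0,0,0.94]
    - [0,0,0.94]
    - [0,0,0.94]
    - [0,0,0.94]
    - [0,0,0.94]
    - [0,0,0.94]
  hand: [0,0,0,0,0,0,0,0]

```text
clock: 10.47
position: [0.5502, -0.1343, 0.3575]
ee_rot: [-0.002, 0.927, 0.376, -0.002]
contact_force: [0.2, 0.6, -1.6]
width: 0.0566
gripper_force: 64.7
```

carry_out:
  linear:
    - [0.019,0.013,0]
    - [0.019,0.013,0]
    - [0.019,0.013,0]
    - [0.019,0.013,0]
    - [0.019,0.013,0]
    - [0.019,0.013,0]
    - [0.019,0.013,0]
    - [0.019,0.013,0]
  angular:
    - [0,0,0.94]
    - [0,0,0.94]
    - [0,0,0.94]
    - [0,0,0.94]
    - [0,0,0.94]
    - [0,0,0.94]
    - [0,0,0.94]
    - [0,0,0.94]
  hand: [0,0,0,0,0,0,0,0]

```text
clock: 11.13
position: [0.6263, -0.0824, 0.3572]
ee_rot: [-0.002, 0.774, 0.633, -0.002]
contact_force: [0.1, 0.0, -1.4]
width: 0.0565
gripper_force: 70.7
```

carry_out:
  linear:
    - [0.019,0.013,0]
    - [0.019,0.013,0]
    - [0.019,0.013,0]
    - [0.019,0.013,0]
    - [0,0,0]
    - [0,0,0]
    - [0,0,0]
    - [0,0,0]
  angular:
    - [0,0,0.94]
    - [0,0,0.94]
    - [0,0,0.94]
    - [0,0,0.94]
    - [0,0,0]
    - [0,0,0]
    - [0,0,0]
    - [0,0,0]
  hand: [0,0,0,0,0,0,0,0]

```text
clock: 11.8
position: [0.6638, -0.0573, 0.3597]
ee_rot: [-0.001, 0.672, 0.74, -0.001]
contact_force: [-0.6, 0.6, -2.7]
width: 0.0565
gripper_force: 70.7
```

Run:
```python
from h import *
s=manip.get_state(); print(s['position'],s['ee_rot'],2*np.arctan2(s['ee_rot'][2],s['ee_rot'][1]),s['width'],s['gripper_force'],s['qpos'])
im=snap('side','side3.png')[:,:,::-1]
cv2.imwrite('pics/c6.png',cv2.resize(im[80:270,200:400],None,fx=3,fy=3,interpolation=cv2.INTER_CUBIC))
```

```text
[ 0.66377864 -0.05731659  0.35970201] [-8.85050748e-04  6.72079382e-01  7.40478219e-01 -7.27632564e-04] 1.6675647050828701 0.05654952335807579 70.7325804233551 [-1.90396730e-01  4.38468766e-01  1.36566069e+00 -3.31937436e-04
  1.33973184e+00 -2.87088724e-01]
```

View pics/c6.png

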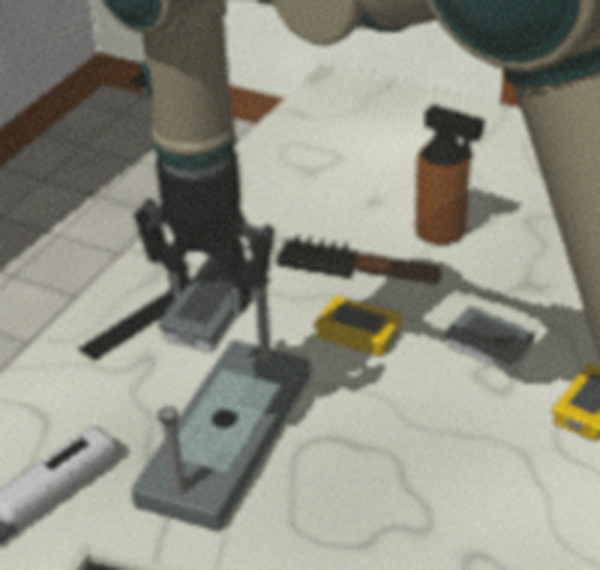

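The dish is held level and lengthwise between the posts, at crop (205,305). I'll lower it to the viewing height and hold it there.

carry_out:
  linear:
    - [0,0,-0.02]
    - [0,0,-0.03]
    - [0,0,-0.02]
    - [0,0,-0.007]
    - [0,0,0]
    - [0,0,0]
    - [0,0,0]
    - [0,0,0]
  angular:
    - [0,0,0]
    - [0,0,0]
    - [0,0,0]
    - [0,0,0]
    - [0,0,0]
    - [0,0,0]
    - [0,0,0]
    - [0,0,0]
  hand: [0,0,0,0,0,0,0,0]

```text
clock: 12.52
position: [0.6648, -0.057, 0.3231]
ee_rot: [0.001, 0.672, 0.741, 0.0]
contact_force: [-0.3, -0.3, -2.3]
width: 0.0565
gripper_force: 70.7
```

carry_out:
  linear:
    - [0,0,0]
    - [0,0,0]
    - [0,0,0]
    - [0,0,0]
    - [0,0,0]
    - [0,0,0]
    - [0,0,0]
    - [0,0,0]
  angular:
    - [0,0,0]
    - [0,0,0]
    - [0,0,0]
    - [0,0,0]
    - [0,0,0]
    - [0,0,0]
    - [0,0,0]
    - [0,0,0]
  hand: [0,0,0,0,0,0,0,0]

```text
clock: 13.18
position: [0.6645, -0.0569, 0.3222]
ee_rot: [0.0, 0.672, 0.741, 0.0]
contact_force: [-0.3, -1.2, -2.2]
width: 0.0564
gripper_force: 70.7
```

carry_out:
  linear:
    - [0,0,0]
    - [0,0,0]
    - [0,0,0]
    - [0,0,0]
    - [0,0,0]
    - [0,0,0]
    - [0,0,0]
    - [0,0,0]
  angular:
    - [0,0,0]
    - [0,0,0]
    - [0,0,0]
    - [0,0,0]
    - [0,0,0]
    - [0,0,0]
    - [0,0,0]
    - [0,0,0]
  hand: [0,0,0,0,0,0,0,0]

```text
clock: 13.85
position: [0.6645, -0.0569, 0.3222]
ee_rot: [0.0, 0.672, 0.741, 0.0]
contact_force: [-0.2, -0.5, -2.0]
width: 0.0563
gripper_force: 70.7
```

carry_out:
  linear:
    - [0,0,0]
    - [0,0,0]
    - [0,0,0]
    - [0,0,0]
    - [0,0,0]
    - [0,0,0]
    - [0,0,0]
    - [0,0,0]
  angular:
    - [0,0,0]
    - [0,0,0]
    - [0,0,0]
    - [0,0,0]
    - [0,0,0]
    - [0,0,0]
    - [0,0,0]
    - [0,0,0]
  hand: [0,0,0,0,0,0,0,0]

```text
clock: 14.52
position: [0.6645, -0.057, 0.3222]
ee_rot: [0.0, 0.672, 0.741, 0.0]
contact_force: [-0.5, -0.1, -1.8]
width: 0.0564
gripper_force: 70.7
```

carry_out:
  linear:
    - [0,0,0]
    - [0,0,0]
    - [0,0,0]
    - [0,0,0]
    - [0,0,0]
    - [0,0,0]
    - [0,0,0]
    - [0,0,0]
  angular:
    - [0,0,0]
    - [0,0,0]
    - [0,0,0]
    - [0,0,0]
    - [0,0,0]
    - [0,0,0]
    - [0,0,0]
    - [0,0,0]
  hand: [0,0,0,0,0,0,0,0]

```text
clock: 15.18
position: [0.6645, -0.0569, 0.3222]
ee_rot: [0.0, 0.672, 0.741, 0.0]
contact_force: [0.2, -0.5, -2.2]
width: 0.0565
gripper_force: 70.7
```

carry_out:
  linear:
    - [0,0,0]
    - [0,0,0]
    - [0,0,0]
    - [0,0,0]
    - [0,0,0]
    - [0,0,0]
    - [0,0,0]
    - [0,0,0]
  angular:
    - [0,0,0]
    - [0,0,0]
    - [0,0,0]
    - [0,0,0]
    - [0,0,0]
    - [0,0,0]
    - [0,0,0]
    - [0,0,0]
  hand: [0,0,0,0,0,0,0,0]

```text
clock: 15.85
position: [0.6645, -0.057, 0.3222]
ee_rot: [0.0, 0.672, 0.741, 0.0]
contact_force: [-0.5, 0.3, -3.1]
width: 0.0565
gripper_force: 70.7
```

Run:
```python
from h import *
im=snap('side','side4.png')[:,:,::-1]
s=manip.get_state(); print(s['position'],2*np.arctan2(s['ee_rot'][2],s['ee_rot'][1]),s['width'],s['contact_force'])
cv2.imwrite('pics/c7.png',cv2.resize(im[130:250,200:360],None,fx=5,fy=5,interpolation=cv2.INTER_CUBIC))
P=np.array([.6638,-.0573,.166]);a=1.6676;X=np.array([np.cos(a),np.sin(a),0]);Y=np.array([-X[1],X[0],0])
for i,j in((1,1),(1,-1),(-1,-1),(-1,1)):
  print('top',i,j,((proj('side',P+i*.06*X+j*.029*Y)-[200,130])*5).round(),'bot',((proj('side',P+i*.06*X+j*.029*Y-[0,0,.026])-[200,130])*5).round())
```

```text
[ 0.66448146 -0.05694087  0.32224718] 1.6689794929518194 0.05648817852706548 [ 1.24203598 -0.20151868 -2.03255418]
top 1 1 [356. 362.] bot [360. 394.]
top 1 -1 [267. 338.] bot [271. 371.]
top -1 -1 [355. 218.] bot [358. 251.]
top -1 1 [440. 239.] bot [442. 271.]
```

View pics/c7.png

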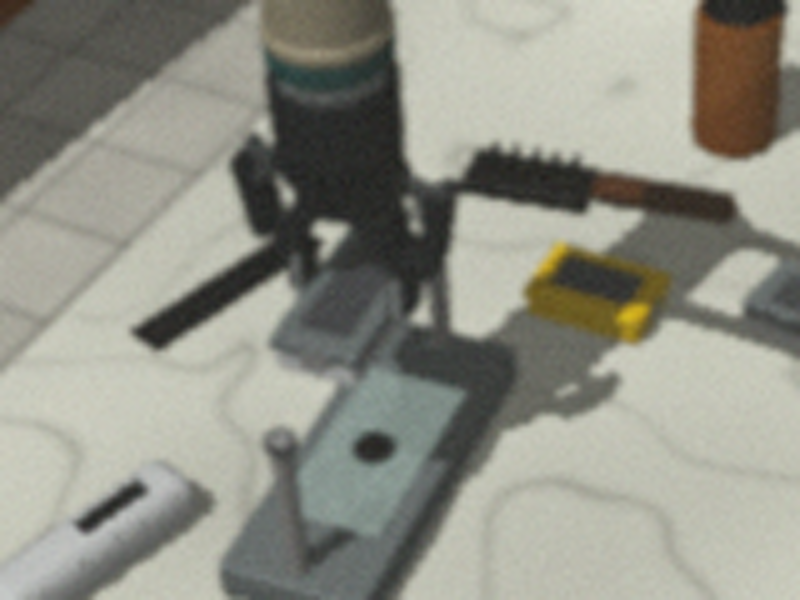

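The dish corners match the prediction to about 1 px, and it was held steady for over 3 s. I'll take it to the free bay.

carry_out:
  linear:
    - [0,0,0.02]
    - [0,0,0.04]
    - [0,0,0.02]
    - [-0.006,0.025,0]
    - [-0.006,0.025,0]
    - [-0.006,0.025,0]
    - [-0.006,0.025,0]
    - [-0.006,0.025,0]
  angular:
    - [0,0,0]
    - [0,0,0]
    - [0,0,0]
    - [0,0,-0.955]
    - [0,0,-0.955]
    - [0,0,-0.955]
    - [0,0,-0.955]
    - [0,0,-0.955]
  hand: [0,0,0,0,0,0,0,0]

```text
clock: 16.57
position: [0.6494, 0.006, 0.3632]
ee_rot: [0.001, 0.801, 0.598, 0.001]
contact_force: [0.1, 0.1, -1.8]
width: 0.0561
gripper_force: 70.7
```

carry_out:
  linear:
    - [-0.006,0.025,0]
    - [-0.006,0.025,0]
    - [-0.006,0.025,0]
    - [-0.006,0.025,0]
    - [-0.006,0.025,0]
    - [-0.006,0.025,0]
    - [-0.006,0.025,0]
    - [-0.006,0.025,0]
  angular:
    - [0,0,-0.955]
    - [0,0,-0.955]
    - [0,0,-0.955]
    - [0,0,-0.955]
    - [0,0,-0.955]
    - [0,0,-0.955]
    - [0,0,-0.955]
    - [0,0,-0.955]
  hand: [0,0,0,0,0,0,0,0]

```text
clock: 17.23
position: [0.6254, 0.1062, 0.3632]
ee_rot: [0.0, 0.944, 0.33, 0.001]
contact_force: [-0.6, 0.6, -2.1]
width: 0.0564
gripper_force: 70.7
```

carry_out:
  linear:
    - [-0.006,0.025,0]
    - [-0.006,0.025,0]
    - [-0.006,0.025,0]
    - [-0.006,0.025,0]
    - [-0.006,0.025,0]
    - [-0.006,0.025,0]
    - [-0.006,0.025,0]
    - [0,0,0]
  angular:
    - [0,0,-0.955]
    - [0,0,-0.955]
    - [0,0,-0.955]
    - [0,0,-0.955]
    - [0,0,-0.955]
    - [0,0,-0.955]
    - [0,0,-0.955]
    - [0,0,0]
  hand: [0,0,0,0,0,0,0,0]

```text
clock: 17.9
position: [0.604, 0.1951, 0.3632]
ee_rot: [-0.001, 0.997, 0.071, 0.001]
contact_force: [-0.7, -0.4, -2.2]
width: 0.0563
gripper_force: 70.7
```

carry_out:
  linear:
    - [0,0,0]
    - [0,0,0]
    - [0,0,0]
  angular:
    - [0,0,0]
    - [0,0,0]
    - [0,0,0]
  hand: [0,0,0]

```text
clock: 18.15
position: [0.6047, 0.1923, 0.3625]
ee_rot: [0.0, 0.998, 0.071, 0.0]
contact_force: [-0.4, -0.0, -2.3]
width: 0.0564
gripper_force: 70.7
```

carry_out:
  linear:
    - [-0.008,0.008,-0.03]
    - [0,0,-0.07]
    - [0,0,-0.07]
    - [0,0,-0.05]
    - [0,0,-0.04]
    - [0,0,-0.025]
    - [0,0,-0.015]
    - [0,0,0]
  angular:
    - [0,0,0]
    - [0,0,0]
    - [0,0,0]
    - [0,0,0]
    - [0,0,0]
    - [0,0,0]
    - [0,0,0]
    - [0,0,0]
  hand: [0,0,0,0,0,0,0,0]

```text
clock: 18.82
position: [0.6002, 0.1963, 0.2105]
ee_rot: [0.0, 0.998, 0.07, -0.002]
contact_force: [-0.9, -0.9, -1.5]
width: 0.0565
gripper_force: 70.7
```

carry_out:
  linear:
    - [0,0,-0.006]
    - [0,0,-0.006]
    - [0,0,0]
    - [0,0,0]
  angular:
    - [0,0,0]
    - [0,0,0]
    - [0,0,0]
    - [0,0,0]
  hand: [0,0,0,0]

```text
clock: 19.15
position: [0.6008, 0.1971, 0.207]
ee_rot: [-0.0, 0.998, 0.07, 0.001]
contact_force: [0.2, 0.5, -1.7]
width: 0.0565
gripper_force: 70.7
```

carry_out:
  linear:
    - [0,0,-0.003]
    - [0,0,-0.002]
    - [0,0,0]
  angular:
    - [0,0,0]
    - [0,0,0]
    - [0,0,0]
  hand: [0,0,0]

```text
clock: 19.4
position: [0.6007, 0.1971, 0.2048]
ee_rot: [-0.0, 0.998, 0.07, 0.001]
contact_force: [0.0, -0.6, 3.1]
width: 0.0564
gripper_force: 71.3
```

carry_out:
  linear:
    - [0,0,0]
    - [0,0,0]
    - [0,0,0]
    - [0,0,0]
    - [0,0,0.01]
    - [0,0,0.03]
    - [0,0,0.06]
    - [0,0,0.08]
  angular:
    - [0,0,0]
    - [0,0,0]
    - [0,0,0]
    - [0,0,0]
    - [0,0,0]
    - [0,0,0]
    - [0,0,0]
    - [0,0,0]
  hand: [0.73,0.73,0.73,0.73,0.76,0.8,0.8,0.8]

```text
clock: 20.07
position: [0.5994, 0.1968, 0.2918]
ee_rot: [0.001, 0.998, 0.07, -0.004]
contact_force: [0.8, 0.1, 0.0]
width: 0.0682
gripper_force: 0.0
```

carry_out:
  linear:
    - [-0.022,-0.07,0.05]
    - [-0.022,-0.07,0]
    - [-0.022,-0.07,0]
    - [-0.022,-0.07,0]
    - [-0.022,-0.07,0]
    - [-0.022,-0.07,0]
    - [-0.022,-0.07,0]
    - [-0.022,-0.07,0]
  angular:
    - [0,0,-0.2]
    - [0,0,-0.2]
    - [0,0,-0.2]
    - [0,0,-0.2]
    - [0,0,-0.2]
    - [0,0,-0.2]
    - [0,0,-0.2]
    - [0,0,-0.2]
  hand: [1,1,1,1,1,1,1,1]

```text
clock: 20.73
position: [0.5123, -0.0822, 0.3177]
ee_rot: [0.0, 1.0, 0.006, 0.0]
contact_force: [1.0, -0.0, -0.2]
width: 0.0853
gripper_force: 0.0
```

Run:
```python
from h import *
im=snap('top','top3.png')[:,:,::-1].astype(int)
b,g,r=im[...,0],im[...,1],im[...,2]
roi=np.zeros(b.shape,bool); roi[145:225,195:245]=1
m=roi&(g>32)&(g<110)&(b-r>=0)
for x in rects('top',im,m,.050,100): print('stack z50',x)
roi=np.zeros(b.shape,bool); roi[205:260,385:430]=1
m=roi&(b-r>=1)&(g<115)&(g>25)
for x in rects('top',im,m,.026,100): print('short',x)
s=manip.get_state(); print(s['position'],2*np.arctan2(s['ee_rot'][2],s['ee_rot'][1]),s['width'])
cv2.imwrite('pics/c8.png',cv2.resize(im[130:290,150:440].astype(np.uint8),None,fx=2.75,fy=2.75,interpolation=cv2.INTER_CUBIC))
```

```text
stack z50 (219, 182, 602.0, 198.7, 123.8, 66.7, 7.8)
short (404, 231, 463.4, -319.5, 88.2, 58.8, -8.8)
[ 0.5108608  -0.0875074   0.31762492] 0.00940451928785493 0.08555188085998645
```

View pics/c8.png

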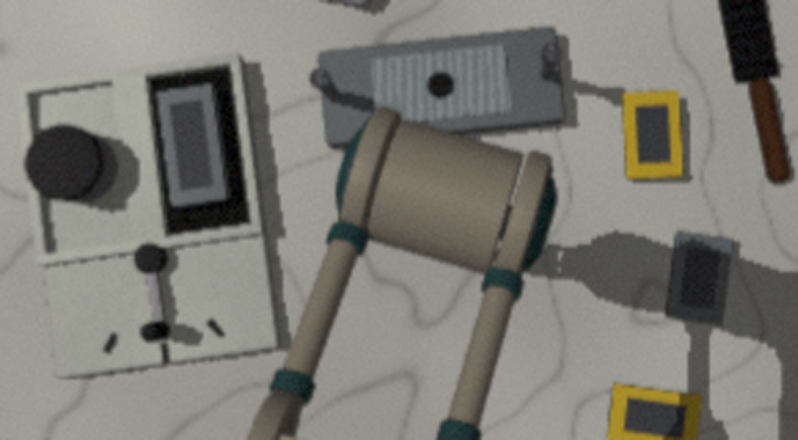

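The mid dish lies squarely in the right bay at (0.601,0.197), yaw 7.8 deg, and the lever is still in the middle. The short dish hasn't moved, so I'll fetch it.

carry_out:
  linear:
    - [-0.012,-0.058,0]
    - [-0.012,-0.058,0]
    - [-0.012,-0.058,0]
    - [-0.012,-0.058,0]
    - [-0.012,-0.058,0]
    - [-0.012,-0.058,0]
    - [-0.012,-0.058,0]
    - [-0.012,-0.058,0]
  angular:
    - [0,0,-0.25]
    - [0,0,-0.25]
    - [0,0,-0.25]
    - [0,0,-0.25]
    - [0,0,-0.25]
    - [0,0,-0.25]
    - [0,0,-0.25]
    - [0,0,-0.25]
  hand: [1,1,1,1,1,1,1,1]

```text
clock: 21.45
position: [0.4648, -0.314, 0.3176]
ee_rot: [0.0, 0.997, -0.074, 0.0]
contact_force: [1.1, 0.1, -1.2]
width: 0.0854
gripper_force: 0.0
```

carry_out:
  linear:
    - [0,0,0]
    - [0,0,0]
    - [0,0,0]
  angular:
    - [0,0,0]
    - [0,0,0]
    - [0,0,0]
  hand: [1,1,1]

```text
clock: 21.7
position: [0.4651, -0.3123, 0.3172]
ee_rot: [-0.0, 0.997, -0.074, -0.0]
contact_force: [-0.4, -0.8, 0.1]
width: 0.0851
gripper_force: 0.0
```

carry_out:
  linear:
    - [-0.003,-0.014,-0.03]
    - [0,0,-0.06]
    - [0,0,-0.06]
    - [0,0,-0.06]
    - [0,0,-0.04]
    - [0,0,-0.022]
    - [0,0,0]
    - [0,0,0]
  angular:
    - [0,0,0]
    - [0,0,0]
    - [0,0,0]
    - [0,0,0]
    - [0,0,0]
    - [0,0,0]
    - [0,0,0]
    - [0,0,0]
  hand: [1,1,1,1,0.85,0.78,0.78,0.78]

```text
clock: 22.37
position: [0.464, -0.3185, 0.181]
ee_rot: [-0.001, 0.997, -0.073, -0.001]
contact_force: [0.4, -0.0, 0.4]
width: 0.0669
gripper_force: 0.0
```

carry_out:
  linear:
    - [0,0,0]
    - [0,0,0]
    - [0,0,0]
    - [0,0,0]
    - [0,0,0]
    - [0,0,0]
    - [0,0,0]
    - [0,0,0]
  angular:
    - [0,0,0]
    - [0,0,0]
    - [0,0,0]
    - [0,0,0]
    - [0,0,0]
    - [0,0,0]
    - [0,0,0]
    - [0,0,0]
  hand: [0,0,0,0,0,0,0,0]
  force: 60

```text
clock: 23.03
position: [0.4642, -0.3198, 0.1827]
ee_rot: [0.001, 0.997, -0.073, 0.001]
contact_force: [0.8, 1.1, 6.5]
width: 0.0565
gripper_force: 66.2
```

carry_out:
  linear:
    - [0,0,0.02]
    - [0,0,0.05]
    - [0,0,0.07]
    - [0,0,0.08]
    - [0,0,0.07]
    - [0,0,0.05]
    - [0,0,0.02]
    - [0,0,0]
  angular:
    - [0,0,0]
    - [0,0,0]
    - [0,0,0]
    - [0,0,0]
    - [0,0,0]
    - [0,0,0]
    - [0,0,0]
    - [0,0,0]
  hand: [0,0,0,0,0,0,0,0]

```text
clock: 23.7
position: [0.4639, -0.3201, 0.3642]
ee_rot: [0.002, 0.997, -0.074, 0.002]
contact_force: [-0.1, 0.1, -2.3]
width: 0.0564
gripper_force: 65.4
```

carry_out:
  linear:
    - [0.0167,0.0219,0]
    - [0.0167,0.0219,0]
    - [0.0167,0.0219,0]
    - [0.0167,0.0219,0]
    - [0.0167,0.0219,0]
    - [0.0167,0.0219,0]
    - [0.0167,0.0219,0]
    - [0.0167,0.0219,0]
  angular:
    - [0,0,0.945]
    - [0,0,0.945]
    - [0,0,0.945]
    - [0,0,0.945]
    - [0,0,0.945]
    - [0,0,0.945]
    - [0,0,0.945]
    - [0,0,0.945]
  hand: [0,0,0,0,0,0,0,0]

```text
clock: 24.37
position: [0.5301, -0.2313, 0.3582]
ee_rot: [-0.002, 0.973, 0.229, -0.002]
contact_force: [1.0, -1.1, -1.2]
width: 0.0564
gripper_force: 65.3
```

carry_out:
  linear:
    - [0.0167,0.0219,0]
    - [0.0167,0.0219,0]
    - [0.0167,0.0219,0]
    - [0.0167,0.0219,0]
    - [0.0167,0.0219,0]
    - [0.0167,0.0219,0]
    - [0.0167,0.0219,0]
    - [0.0167,0.0219,0]
  angular:
    - [0,0,0.945]
    - [0,0,0.945]
    - [0,0,0.945]
    - [0,0,0.945]
    - [0,0,0.945]
    - [0,0,0.945]
    - [0,0,0.945]
    - [0,0,0.945]
  hand: [0,0,0,0,0,0,0,0]

```text
clock: 25.03
position: [0.5969, -0.1438, 0.358]
ee_rot: [-0.002, 0.861, 0.508, -0.002]
contact_force: [-0.5, -0.4, -1.6]
width: 0.0564
gripper_force: 65.3
```

carry_out:
  linear:
    - [0.0167,0.0219,0]
    - [0.0167,0.0219,0]
    - [0.0167,0.0219,0]
    - [0.0167,0.0219,0]
    - [0.0167,0.0219,0]
    - [0.0167,0.0219,0]
    - [0.0167,0.0219,0]
    - [0.0167,0.0219,0]
  angular:
    - [0,0,0.945]
    - [0,0,0.945]
    - [0,0,0.945]
    - [0,0,0.945]
    - [0,0,0.945]
    - [0,0,0.945]
    - [0,0,0.945]
    - [0,0,0.945]
  hand: [0,0,0,0,0,0,0,0]

```text
clock: 25.7
position: [0.6638, -0.0564, 0.3578]
ee_rot: [-0.002, 0.671, 0.742, -0.002]
contact_force: [-0.3, -0.7, -1.4]
width: 0.0565
gripper_force: 65.3
```

carry_out:
  linear:
    - [0,0,0]
    - [0,0,0]
    - [0,0,0]
    - [0,0,0]
  angular:
    - [0,0,0]
    - [0,0,0]
    - [0,0,0]
    - [0,0,0]
  hand: [0,0,0,0]

```text
clock: 26.03
position: [0.6635, -0.0576, 0.3602]
ee_rot: [-0.001, 0.673, 0.74, -0.001]
contact_force: [0.2, 0.0, -1.2]
width: 0.0565
gripper_force: 65.3
```

carry_out:
  linear:
    - [0,0,-0.02]
    - [0,0,-0.03]
    - [0,0,-0.02]
    - [0,0,-0.007]
    - [0,0,0]
    - [0,0,0]
    - [0,0,0]
    - [0,0,0]
  angular:
    - [0,0,0]
    - [0,0,0]
    - [0,0,0]
    - [0,0,0]
    - [0,0,0]
    - [0,0,0]
    - [0,0,0]
    - [0,0,0]
  hand: [0,0,0,0,0,0,0,0]

```text
clock: 26.7
position: [0.6643, -0.0571, 0.3236]
ee_rot: [0.001, 0.672, 0.74, 0.0]
contact_force: [-0.9, -0.5, -0.9]
width: 0.0568
gripper_force: 65.3
```

carry_out:
  linear:
    - [0,0,0]
    - [0,0,0]
    - [0,0,0]
    - [0,0,0]
    - [0,0,0]
    - [0,0,0]
    - [0,0,0]
    - [0,0,0]
  angular:
    - [0,0,0]
    - [0,0,0]
    - [0,0,0]
    - [0,0,0]
    - [0,0,0]
    - [0,0,0]
    - [0,0,0]
    - [0,0,0]
  hand: [0,0,0,0,0,0,0,0]

```text
clock: 27.37
position: [0.6641, -0.057, 0.3227]
ee_rot: [0.0, 0.672, 0.74, 0.0]
contact_force: [-1.0, -0.2, -1.7]
width: 0.0567
gripper_force: 65.3
```

carry_out:
  linear:
    - [0,0,0]
    - [0,0,0]
    - [0,0,0]
    - [0,0,0]
    - [0,0,0]
    - [0,0,0]
    - [0,0,0]
    - [0,0,0]
  angular:
    - [0,0,0]
    - [0,0,0]
    - [0,0,0]
    - [0,0,0]
    - [0,0,0]
    - [0,0,0]
    - [0,0,0]
    - [0,0,0]
  hand: [0,0,0,0,0,0,0,0]

```text
clock: 28.03
position: [0.6641, -0.057, 0.3227]
ee_rot: [0.0, 0.672, 0.74, 0.0]
contact_force: [-0.0, 0.6, -1.7]
width: 0.0562
gripper_force: 65.3
```

carry_out:
  linear:
    - [0,0,0]
    - [0,0,0]
    - [0,0,0]
    - [0,0,0]
    - [0,0,0]
    - [0,0,0]
    - [0,0,0]
    - [0,0,0]
  angular:
    - [0,0,0]
    - [0,0,0]
    - [0,0,0]
    - [0,0,0]
    - [0,0,0]
    - [0,0,0]
    - [0,0,0]
    - [0,0,0]
  hand: [0,0,0,0,0,0,0,0]

```text
clock: 28.7
position: [0.6641, -0.057, 0.3227]
ee_rot: [0.0, 0.672, 0.74, 0.0]
contact_force: [0.5, 0.7, -2.2]
width: 0.0562
gripper_force: 65.3
```

carry_out:
  linear:
    - [0,0,0]
    - [0,0,0]
    - [0,0,0]
    - [0,0,0]
    - [0,0,0]
    - [0,0,0]
    - [0,0,0]
    - [0,0,0]
  angular:
    - [0,0,0]
    - [0,0,0]
    - [0,0,0]
    - [0,0,0]
    - [0,0,0]
    - [0,0,0]
    - [0,0,0]
    - [0,0,0]
  hand: [0,0,0,0,0,0,0,0]

```text
clock: 29.37
position: [0.6641, -0.057, 0.3227]
ee_rot: [0.0, 0.672, 0.74, 0.0]
contact_force: [0.4, -0.3, -2.0]
width: 0.056
gripper_force: 65.3
```

carry_out:
  linear:
    - [0,0,0]
    - [0,0,0]
    - [0,0,0]
    - [0,0,0]
    - [0,0,0]
    - [0,0,0]
    - [0,0,0]
    - [0,0,0]
  angular:
    - [0,0,0]
    - [0,0,0]
    - [0,0,0]
    - [0,0,0]
    - [0,0,0]
    - [0,0,0]
    - [0,0,0]
    - [0,0,0]
  hand: [0,0,0,0,0,0,0,0]

```text
clock: 30.03
position: [0.6641, -0.057, 0.3227]
ee_rot: [0.0, 0.672, 0.74, 0.0]
contact_force: [0.1, 0.2, -1.7]
width: 0.0562
gripper_force: 65.3
```

Run:
```python
from h import *
im=snap('side','side5.png')[:,:,::-1]
s=manip.get_state(); print(s['position'],2*np.arctan2(s['ee_rot'][2],s['ee_rot'][1]),s['width'],s['contact_force'])
cv2.imwrite('pics/c9.png',cv2.resize(im[130:250,200:360],None,fx=5,fy=5,interpolation=cv2.INTER_CUBIC))
P=np.array([.6638,-.0573,.166]);a=1.6676;X=np.array([np.cos(a),np.sin(a),0]);Y=np.array([-X[1],X[0],0])
for i,j in((1,1),(1,-1)):
  print('top',i,j,((proj('side',P+i*.045*X+j*.029*Y)-[200,130])*5).round(),'bot',((proj('side',P+i*.045*X+j*.029*Y-[0,0,.026])-[200,130])*5).round())
```

```text
[ 0.66404888 -0.05697272  0.32268536] 1.6673942490150448 0.05652403117293964 [-0.07200741 -0.33702948 -1.15968786]
top 1 1 [367. 345.] bot [370. 378.]
top 1 -1 [278. 322.] bot [283. 355.]
```

View pics/c9.png

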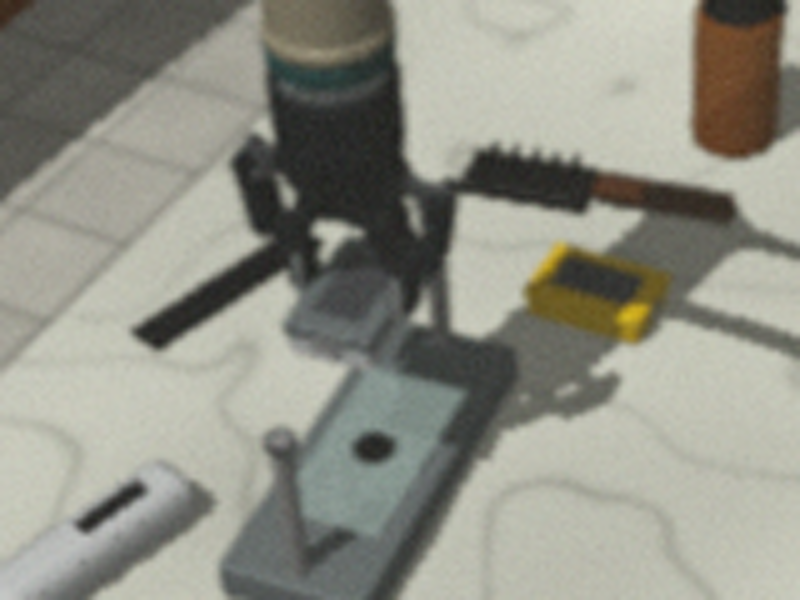

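The short dish also sits level at the viewing pose, with corners within about 1 px of the prediction. I'll carry it over the stack.

carry_out:
  linear:
    - [0,0,0.02]
    - [0,0,0.04]
    - [0,0,0.02]
    - [-0.0063,0.0254,0]
    - [-0.0063,0.0254,0]
    - [-0.0063,0.0254,0]
    - [-0.0063,0.0254,0]
    - [-0.0063,0.0254,0]
  angular:
    - [0,0,0]
    - [0,0,0]
    - [0,0,0]
    - [0,0,-0.955]
    - [0,0,-0.955]
    - [0,0,-0.955]
    - [0,0,-0.955]
    - [0,0,-0.955]
  hand: [0,0,0,0,0,0,0,0]

```text
clock: 30.75
position: [0.6482, 0.007, 0.3636]
ee_rot: [0.0, 0.802, 0.598, 0.001]
contact_force: [-0.4, -0.2, -2.2]
width: 0.0561
gripper_force: 65.3
```

carry_out:
  linear:
    - [-0.0063,0.0254,0]
    - [-0.0063,0.0254,0]
    - [-0.0063,0.0254,0]
    - [-0.0063,0.0254,0]
    - [-0.0063,0.0254,0]
    - [-0.0063,0.0254,0]
    - [-0.0063,0.0254,0]
    - [-0.0063,0.0254,0]
  angular:
    - [0,0,-0.955]
    - [0,0,-0.955]
    - [0,0,-0.955]
    - [0,0,-0.955]
    - [0,0,-0.955]
    - [0,0,-0.955]
    - [0,0,-0.955]
    - [0,0,-0.955]
  hand: [0,0,0,0,0,0,0,0]

```text
clock: 31.42
position: [0.623, 0.1087, 0.3636]
ee_rot: [0.0, 0.944, 0.329, 0.001]
contact_force: [-0.4, -0.0, -1.9]
width: 0.0562
gripper_force: 65.3
```

carry_out:
  linear:
    - [-0.0063,0.0254,0]
    - [-0.0063,0.0254,0]
    - [-0.0063,0.0254,0]
    - [-0.0063,0.0254,0]
    - [-0.0063,0.0254,0]
    - [-0.0063,0.0254,0]
    - [-0.0063,0.0254,0]
    - [0,0,0]
  angular:
    - [0,0,-0.955]
    - [0,0,-0.955]
    - [0,0,-0.955]
    - [0,0,-0.955]
    - [0,0,-0.955]
    - [0,0,-0.955]
    - [0,0,-0.955]
    - [0,0,0]
  hand: [0,0,0,0,0,0,0,0]

```text
clock: 32.08
position: [0.6005, 0.1991, 0.3636]
ee_rot: [-0.001, 0.998, 0.07, 0.001]
contact_force: [0.4, -0.4, -1.3]
width: 0.0563
gripper_force: 65.3
```

carry_out:
  linear:
    - [0,0,0]
    - [0,0,0]
    - [0,0,0]
    - [0,0,0]
  angular:
    - [0,0,0]
    - [0,0,0]
    - [0,0,0]
    - [0,0,0]
  hand: [0,0,0,0]

```text
clock: 32.42
position: [0.6013, 0.1962, 0.3628]
ee_rot: [0.0, 0.998, 0.07, 0.0]
contact_force: [0.1, -0.2, -1.1]
width: 0.0561
gripper_force: 65.3
```

carry_out:
  linear:
    - [0,0,-0.03]
    - [0,0,-0.06]
    - [0,0,-0.06]
    - [0,0,-0.05]
    - [0,0,-0.03]
    - [0,0,-0.015]
    - [0,0,-0.009]
    - [0,0,0]
  angular:
    - [0,0,0]
    - [0,0,0]
    - [0,0,0]
    - [0,0,0]
    - [0,0,0]
    - [0,0,0]
    - [0,0,0]
    - [0,0,0]
  hand: [0,0,0,0,0,0,0,0]

```text
clock: 33.08
position: [0.6013, 0.1967, 0.2353]
ee_rot: [0.0, 0.998, 0.069, -0.0]
contact_force: [-0.3, 0.5, -1.4]
width: 0.0566
gripper_force: 65.3
```

carry_out:
  linear:
    - [0,0,-0.004]
    - [0,0,-0.003]
    - [0,0,0]
    - [0,0,0]
  angular:
    - [0,0,0]
    - [0,0,0]
    - [0,0,0]
    - [0,0,0]
  hand: [0,0,0,0]

```text
clock: 33.42
position: [0.6013, 0.1971, 0.233]
ee_rot: [-0.0, 0.998, 0.07, 0.001]
contact_force: [0.1, -0.0, -2.1]
width: 0.0565
gripper_force: 65.3
```

carry_out:
  linear:
    - [0,0,-0.003]
    - [0,0,-0.001]
    - [0,0,0]
  angular:
    - [0,0,0]
    - [0,0,0]
    - [0,0,0]
  hand: [0,0,0]

```text
clock: 33.67
position: [0.6012, 0.1971, 0.2327]
ee_rot: [-0.0, 0.998, 0.07, 0.001]
contact_force: [-2.0, 0.3, 8.0]
width: 0.0561
gripper_force: 66.5
```

carry_out:
  linear:
    - [0,0,0]
    - [0,0,0]
    - [0,0,0]
    - [0,0,0]
    - [0,0,0.01]
    - [0,0,0.03]
    - [0,0,0.06]
    - [0,0,0.08]
  angular:
    - [0,0,0]
    - [0,0,0]
    - [0,0,0]
    - [0,0,0]
    - [0,0,0]
    - [0,0,0]
    - [0,0,0]
    - [0,0,0]
  hand: [0.73,0.73,0.73,0.73,0.8,0.8,0.8,0.8]

```text
clock: 34.33
position: [0.6001, 0.1967, 0.3181]
ee_rot: [0.001, 0.998, 0.07, -0.004]
contact_force: [-0.0, 0.2, 0.6]
width: 0.0681
gripper_force: 0.0
```

carry_out:
  linear:
    - [-0.045,-0.06,0]
    - [-0.045,-0.06,0]
    - [-0.045,-0.06,0]
    - [-0.045,-0.06,0]
    - [-0.045,-0.06,0]
    - [-0.045,-0.06,0]
    - [-0.045,-0.06,0]
    - [0,0,0]
  angular:
    - [0,0,0]
    - [0,0,0]
    - [0,0,0]
    - [0,0,0]
    - [0,0,0]
    - [0,0,0]
    - [0,0,0]
    - [0,0,0]
  hand: [0.6,0.6,0.6,0.6,0.6,0.6,0.6,0.6]

```text
clock: 35.0
position: [0.4395, -0.0162, 0.3202]
ee_rot: [0.001, 0.998, 0.068, -0.002]
contact_force: [-0.1, 0.4, -0.4]
width: 0.0512
gripper_force: 0.0
```

Run:
```python
from h import *
im=snap('top','top4.png')[:,:,::-1]
s=manip.get_state(); print(s['position'],2*np.arctan2(s['ee_rot'][2],s['ee_rot'][1]),s['width'])
cv2.imwrite('pics/c10.png',cv2.resize(im[140:280,150:290],None,fx=4,fy=4,interpolation=cv2.INTER_CUBIC))
def show(P,a,L,W):
  X=np.array([np.cos(a),np.sin(a),0]);Y=np.array([-X[1],X[0],0])
  return [((proj('top',np.array(P)+i*L/2*X+j*W/2*Y)-[150,140])*4).round().tolist() for i,j in((1,1),(1,-1),(-1,-1),(-1,1))]
print('mid',show((.601,.197,.05),.14,.12,.058)); print('short',show((.6013,.197,.076),.14,.09,.058))
```

```text
[ 0.44159934 -0.01482195  0.3205209 ] 0.13493997941292982 0.05165775551572784
mid [[227.0, 94.0], [308.0, 81.0], [330.0, 249.0], [248.0, 261.0]]
short [[218.0, 108.0], [301.0, 96.0], [319.0, 225.0], [235.0, 237.0]]
```

View pics/c10.png

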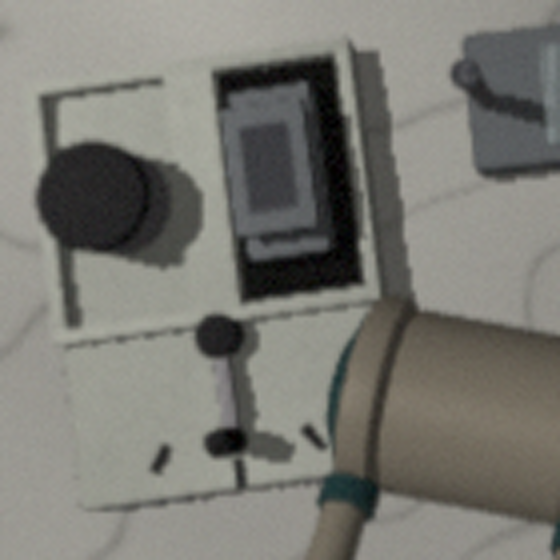

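The stack is square: the short dish's corners match the prediction within 1 px, the tub is untouched, and the lever is in the middle. I'll go to the knob for the final swing.

carry_out:
  linear:
    - [-0.0072,0.0615,0]
    - [-0.0072,0.0615,0]
    - [-0.0072,0.0615,0]
    - [-0.0072,0.0615,0]
    - [-0.0072,0.0615,0]
    - [-0.0072,0.0615,0]
    - [-0.0072,0.0615,0]
    - [-0.0072,0.0615,0]
  angular:
    - [0,0,0]
    - [0,0,0]
    - [0,0,0]
    - [0,0,0]
    - [0,0,0]
    - [0,0,0]
    - [0,0,0]
    - [0,0,0]
  hand: [0.6,0.6,0.6,0.6,0.6,0.6,0.6,0.6]

```text
clock: 35.72
position: [0.4147, 0.2357, 0.3205]
ee_rot: [-0.0, 0.998, 0.07, 0.001]
contact_force: [0.7, 0.2, -0.2]
width: 0.051
gripper_force: 0.0
```

carry_out:
  linear:
    - [0,0,0]
    - [0,0,0]
    - [0,0,0]
    - [0,0,0]
  angular:
    - [0,0,0]
    - [0,0,0]
    - [0,0,0]
    - [0,0,0]
  hand: [0.6,0.6,0.6,0.6]

```text
clock: 36.05
position: [0.4149, 0.2327, 0.3202]
ee_rot: [0.0, 0.998, 0.069, -0.0]
contact_force: [0.1, -0.6, -0.2]
width: 0.0514
gripper_force: 0.0
```

carry_out:
  linear:
    - [-0.004,-0.004,-0.03]
    - [0,0,-0.05]
    - [0,0,-0.06]
    - [0,0,-0.05]
    - [0,0,-0.026]
    - [0,0,0]
    - [0,0,0]
    - [0,0,0]
  angular:
    - [0,0,0]
    - [0,0,0]
    - [0,0,0]
    - [0,0,0]
    - [0,0,0]
    - [0,0,0]
    - [0,0,0]
    - [0,0,0]
  hand: [0.6,0.6,0.6,0.6,0.6,0.32,0.32,0.32]

```text
clock: 36.72
position: [0.4136, 0.2306, 0.2131]
ee_rot: [-0.0, 0.998, 0.069, 0.001]
contact_force: [0.3, -0.2, 0.4]
width: 0.0277
gripper_force: 0.0
```

carry_out:
  linear:
    - [0.004,-0.0142,0]
    - [0.004,-0.0142,0]
    - [0.004,-0.0142,0]
    - [0.0084,-0.0124,0]
    - [0.0084,-0.0124,0]
    - [0.0084,-0.0124,0]
    - [0,0,0]
    - [0,0,0]
  angular:
    - [0,0,1]
    - [0,0,1]
    - [0,0,1]
    - [0,0,1]
    - [0,0,1]
    - [0,0,1]
    - [0,0,1]
    - [0,0,0.5]
  hand: [0.32,0.32,0.32,0.32,0.32,0.32,0.32,0.32]

```text
clock: 37.38
position: [0.4324, 0.1908, 0.2139]
ee_rot: [0.0, 0.932, 0.362, 0.002]
contact_force: [0.0, -0.0, 1.6]
width: 0.0271
gripper_force: 0.0
```

carry_out:
  linear:
    - [0,0,0]
    - [0,0,0]
    - [0,0,0]
    - [0,0,0]
    - [0,0,0]
    - [0,0,0]
  angular:
    - [0,0,0]
    - [0,0,0]
    - [0,0,0]
    - [0,0,0]
    - [0,0,0]
    - [0,0,0]
  hand: [0,0,0,0,0,0]
  force: 20

```text
clock: 37.88
position: [0.432, 0.1911, 0.2138]
ee_rot: [0.0, 0.933, 0.361, 0.002]
contact_force: [-0.7, -1.7, 7.3]
width: 0.0196
gripper_force: 21.7
```

carry_out:
  linear:
    - [0,0,0]
    - [0,0,0]
    - [0,0,0]
    - [0,0,0.03]
    - [0,0,0.05]
    - [0,0,0.06]
    - [0,0,0.06]
    - [0,0,0]
  angular:
    - [0,0,0]
    - [0,0,0]
    - [0,0,0]
    - [0,0,0]
    - [0,0,0]
    - [0,0,0]
    - [0,0,0]
    - [0,0,0]
  hand: [0.4,0.4,0.4,0.4,0.4,0.4,0.4,0.4]

```text
clock: 38.55
position: [0.4333, 0.1917, 0.3173]
ee_rot: [0.001, 0.932, 0.361, 0.006]
contact_force: [1.4, 0.1, 0.7]
width: 0.0344
gripper_force: 0.0
```

carry_out:
  linear:
    - [0,-0.065,0]
    - [0,-0.065,0]
    - [0,-0.065,0]
    - [0,-0.065,0]
    - [0,-0.065,0]
    - [0,-0.065,0]
    - [0,-0.065,0]
    - [0,-0.065,0]
  angular:
    - [0,0,0]
    - [0,0,0]
    - [0,0,0]
    - [0,0,0]
    - [0,0,0]
    - [0,0,0]
    - [0,0,0]
    - [0,0,0]
  hand: [0.4,0.4,0.4,0.4,0.4,0.4,0.4,0.4]

```text
clock: 39.22
position: [0.4308, -0.0703, 0.3117]
ee_rot: [-0.0, 0.932, 0.361, -0.0]
contact_force: [0.6, -0.0, 0.4]
width: 0.0341
gripper_force: 0.0
```

carry_out:
  linear:
    - [0,0,0]
    - [0,0,0]
    - [0,0,0]
    - [0,0,0]
    - [0,0,0]
    - [0,0,0]
  angular:
    - [0,0,0]
    - [0,0,0]
    - [0,0,0]
    - [0,0,0]
    - [0,0,0]
    - [0,0,0]
  hand: [0.4,0.4,0.4,0.4,0.4,0.4]

```text
clock: 39.72
position: [0.4313, -0.0678, 0.3121]
ee_rot: [-0.0, 0.932, 0.362, -0.0]
contact_force: [-0.6, 0.0, 0.0]
width: 0.0344
gripper_force: 0.0
```

Run:
```python
from h import *
im=snap('top','top5.png')[:,:,::-1]
s=manip.get_state(); print(s['position'],s['width'],s['contact_force'])
print((proj('top',(.4315,.191,.075))-[150,140])*4,(proj('top',(.4315,.191,.03))-[150,140])*4)
cv2.imwrite('pics/c11.png',cv2.resize(im[140:280,150:290],None,fx=4,fy=4,interpolation=cv2.INTER_CUBIC))
```

```text
[ 0.43132034 -0.0679437   0.31216387] 0.034200160834149326 [ 0.38320013 -0.69136017 -0.05758854]
[274.97148633 414.27123045] [291.60007552 412.4756797 ]
```

View pics/c11.png

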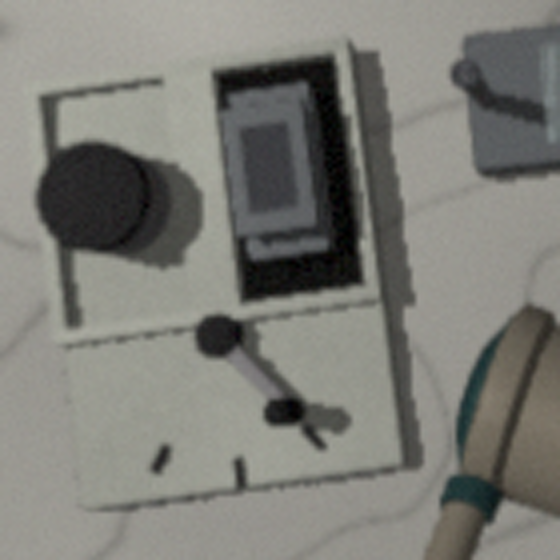

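The lever line (pivot 222,335 through the knob base 291,412) points at the right mark (314,437). The stack is square and the tub is in place. I'm handing the job in.

```bash
python3 -c "
from rig import manip
print(manip.sign_off())"
```

```text
the job is handed in; nothing more can be done
None
```

The job is handed in (no verdict was returned): the 120 mm and 90 mm dishes, the only two present, were each held over the reader for over 3 s and stacked squarely in the free -y bay, and the lever went to the middle first and ended at that bay's mark.

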